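# Feed the top grinding plate from the stack onto the grinder's feed bed

### The job

Slide the top grinding plate sideways off the stack in the magazine, onto the feed bed beside it and on until it is fully home against the bed's cross stop, then let go of it. Slide it, do not lift it, and press gently (never more than 25 N on the plate): leave the other plates in the stack, do not shift the stop, which is only lightly clamped, and leave the other things on the bench alone.

Things in the scene. Friction and masses are not known exactly. Their poses are not given: they have to be found in the camera images.
- station: Fixed low white unit, 134 mm (x) by 300 mm (y: -125 to +175 mm of its frame), a plate magazine at its -y end and a dark steel feed bed at its +y end. Origin on the bench, midway in x; z up. The plates are slid along its +y, between guides at x = +-57.5 mm (2.5 mm play each side); the bed's guides are 40 mm high.
- magazine (a point): Middle of the magazine's floor, at y = -70 mm of the station, 20 mm above the bench; axes as the station's. Three plates lie on it. A back wall (-y side) and corner posts, 47 mm high, stand 3 mm above the top plate, 2 mm behind it, so its rear edge cannot be reached. The +y side is open above the bed's edge.
- bed_edge (a point): Middle of the bed's edge next to the stack, on the bed's top: y = -20.5 mm of the station, 33 mm above the bench; axes as the station's. The bed runs on level from here along +y. It lies 3 mm lower than the underside of the top plate in the stack: its edge holds back the lower plates, and the top plate sinks and tilts as it steps down onto it.
- plate_top: Top one of three equal flat plates, 110 (x) x 95 (y) x 8 mm, 0.16 to 0.32 kg, too wide to grip: matt, gritty top face, polished aluminium underside. Origin: centre of underside; axes about as the station's. Its top is 44 mm above the bench in the stack, 41 mm on the bed. Closed fingertips pressed on it drag it by friction. It slides easily on the next plate and more easily still on the oiled bed.
- plate_mid: The second plate, the same size, directly beneath the top one; origin at the centre of its underside, 28 mm above the bench. Must stay in the stack. The stack is rigid: pressing 1 mm too deep is too much force, a little too high lets the top plate slip.
- plate_low: The lowest plate, the same size; origin at the centre of its underside, 20 mm above the bench. Must stay in the stack.
- stop (a joint): Position of the cross stop along the station's +y, in m: its face stands at y = 117.5 mm + this value in the station's frame; range 0 to 0.03 m. It is held only by friction, about 8 N, and must stay where it was set.
- stop_face (a point): Middle of the lower edge of the stop's face that looks to the magazine (-y), at the bed's top; axes as the station's. The stop is a steel bar across the bed, 14 mm high, with a black knob (top 24 mm above the bed) at each end. A plate fully home has its centre 47.5 mm before this point.
- wash_bottle: White bottle, 64 mm across, 170 mm high, standing; origin at its foot. Leave alone.
- paste_jar: Amber jar with black cap, 60 mm across, 60 mm high; origin at its foot. Leave alone.
- wrench: Steel wrench lying on the bench along its x; origin under its middle. Leave alone.
- beaker: White cup, 70 mm across, 80 mm high; origin at its foot. Leave alone.
There are look-alikes about, which are no part of the job. Leave any green look-alike of the plate_top alone.

How it is judged:
By the outcome, as a careful person would: the job done as asked, in the order asked, and still so for the second after the job is handed in, with the robot touching nothing.
It also fails if it takes over 59 s, if anything falls off the work surface, if the arm or the gripper's body presses on something with over 40 N, if the wrist force passes 120 N, or if a joint passes its speed limit or range.

### The arm

A 6-joint arm with a two-finger parallel gripper is mounted at the origin on the work surface. World frame = base frame: x ahead of the robot, y to its left, z up, the work surface at z = 0. Lengths are in m, angles in rad, forces in N, time in s.
With the tool pointing down it reaches from about 0.375 to 0.9 m from the base axis. Payload 3.1 kg.
Tool frame: the origin (TCP) lies on the centre line of the jaws, within the pads' length; the fingertips stand 19 mm ahead of it and the grasp point (between the pads) is the TCP (finger_overhang is the distance from the TCP to the fingertips, in m); y points along the fingers, x is the direction in which the jaws open and shut, and the axes are right-handed (so a half turn about y gives the same grasp; the last joint's range is limited). The gripper opens to 87 mm and grips with 3 to 60 N. Pads are 19 mm wide; open, the fingers measure 117 mm over their backs; the gripper's body (75 mm by 190 mm) begins 51 mm behind the grasp point.
Start: joints at [-1.409, 0.527, 1.433, -0, 1.181, -0.178], TCP at [0.208, -0.589, 0.242] pointing down, gripper open.
Joint ranges: [-3.08, 3.08], [-0.75, 2.2], [0.22, 2.44], [-1.43, 4.57], [0, 2.65], [-2.85, 2.85]. Speed limits (rad/s): [2.79, 2.79, 3.14, 3.14, 3.14, 3.14].

### API

Orientations are given as a 3x3 rotation matrix whose columns are the frame's x, y, z axes.
In Python, from rig import state, read_camera, calibration, job_done, finger_overhang gives the robot as it stands.
- The arm moves only by the tool servo_tool, never from a script. Its argument "steps" is a list of rows, each a list of 7 numbers: the shift along the tool's x, y, z in mm, then the turn, a rotation vector about the tool's x, y, z in rad, then the finger opening in mm, from 0 to 87. In form: [[tx, ty, tz, rx, ry, rz, claw], ...]. A call has exactly 5 rows; each row shifts and turns the commanded pose from where the row before left it, along the tool's axes as they then stand; what a row does not reach is not made up. A row lasts 1/12 s, in which the tool goes at most 41.7 mm and 7.16 degrees, less where a joint would pass 70% of its speed; a pose out of reach is approached as far as the arm can. A call is refused whole if a number of a shift passes 41.7 or a number of a turn 0.125, either way. A call with a gripper value outside its range is refused whole. The fingers move at their own pace and stop on an object; "grip_force" is the grip in N (left out, the last holds). Time passes only in rows, so rows that do not move let the fingers close, or fill a call up. It gives the time, the measured TCP pose, the force and the opening at its end, in the units of the state.
- state(): the state, without advancing time (a new reading comes with each control period).
- read_camera(name): name is "scene" or "top"; returns (picture, depth): 400x640x3 uint8, red, green, blue; 400x640 float32, m along the optical axis (not along the pixel's ray), 0 where there is no reading.
- calibration(name): a dict with "K" (3x3 intrinsics, pixels), "T" (4x4, takes a point from camera to world coordinates). Camera axes: x right, y down, z forward; pixel columns grow to the right and rows downward; lengths in m; the calibration is good to about 2 mm. A picture is of the moment at which its call begins. calibration takes no time and is no camera call.
- job_done(): hands the job in, once; it reports no verdict.
The state is a dict: "time": time; "q": joint angles; "joint_vel": joint speeds; "joint_efforts": joint torques, N m; "ee_pos": TCP position; "tool_rot": TCP orientation; "contact_force": force on the tool from outside, world axes, zero at the start; "ft_torque": the same for the moment, N m; "opening": finger opening in m.
Only numpy, scipy, OpenCV 4.12 (cv2) and the standard library are available. Lean on these libraries where they do the work, as an engineer would, in place of code of your own. Each camera call takes 0.05 s, during which the arm holds its last target.

## Working session

There is one attempt and no reset: what is moved stays moved. The work goes in short steps, Python scripts to look and compute and a tool call to move; the robot and the scene stay as the last step left them, time stands still between calls to the robot, and variables do not carry over. Pictures are saved under pics/ and viewed, and the job is handed in when it is done.

Besides the shell and the picture viewer there is one more tool, called in YAML: its name, and indented under it one key for each argument. servo_tool: Moves the arm, as the interface text tells. Its arguments: {"type":"object","properties":{"steps":{"type":"array"},"grip_force":{"type":"number"}},"required":["steps"]}

```bash
ls; mkdir -p pics
python3 - <<'E'
from rig import *
import cv2,numpy as np
s=state();print(s)
for n in("scene","top"):
    im,d=read_camera(n);c=calibration(n);print(n,c["K"].round(1).tolist(),c["T"].round(4).tolist())
    cv2.imwrite(f"pics/{n}0.png",im[:,:,::-1]);np.savez(f"pics/{n}0.npz",im=im,d=d)
E
```

```text
pics
{'time': 0.0, 'q': array([-1.40951429e+00,  5.28428923e-01,  1.43391048e+00,  2.52486344e-06,
        1.18137987e+00, -1.78493391e-01]), 'joint_vel': array([-1.98431507e-03, -7.49312639e-04,  2.36376040e-03, -3.87214017e-04,
       -7.57268822e-05, -5.55851517e-04]), 'joint_efforts': array([ 1.05116083e-03, -4.40034592e+01, -1.76592243e+01,  6.33698283e-02,
        5.82089857e-02, -1.53938836e-04]), 'ee_pos': array([ 0.20821657, -0.5885634 ,  0.24059186]), 'tool_rot': array([[ 3.33274110e-01, -3.39196025e-04,  9.42829917e-01],
       [-9.42827656e-01,  2.09940209e-03,  3.33274067e-01],
       [-2.09242433e-03, -9.99997739e-01,  3.79872969e-04]]), 'contact_force': array([ 0.03844077, -0.51573466,  0.14607127]), 'ft_torque': array([-0.02112385,  0.03312241,  0.00388768]), 'opening': 0.0869291008220223}
scene [[411.1, 0.0, 316.6], [0.0, 411.1, 200.8], [0.0, 0.0, 1.0]] [[-0.0598, 0.6186, -0.7835, 1.2856], [0.9982, 0.029, -0.0533, 0.0658], [-0.0103, -0.7852, -0.6191, 0.6963], [0.0, 0.0, 0.0, 1.0]]
top [[504.6, 0.0, 322.5], [0.0, 504.6, 200.9], [0.0, 0.0, 1.0]] [[-0.0001, -0.9806, 0.1963, 0.1863], [-1.0, 0.0007, 0.0025, 0.0202], [-0.0026, -0.1963, -0.9805, 1.4892], [0.0, 0.0, 0.0, 1.0]]
```

View pics/scene0.png

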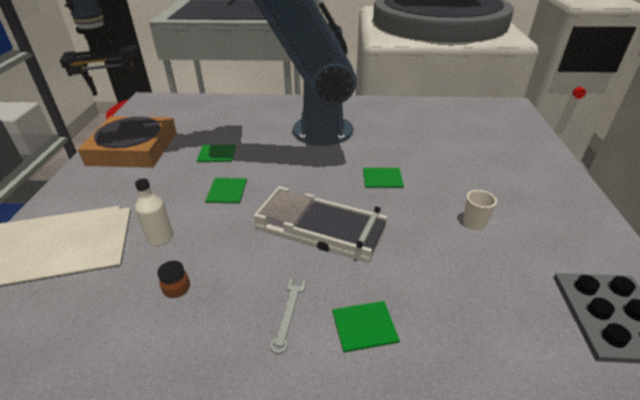

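View pics/top0.png

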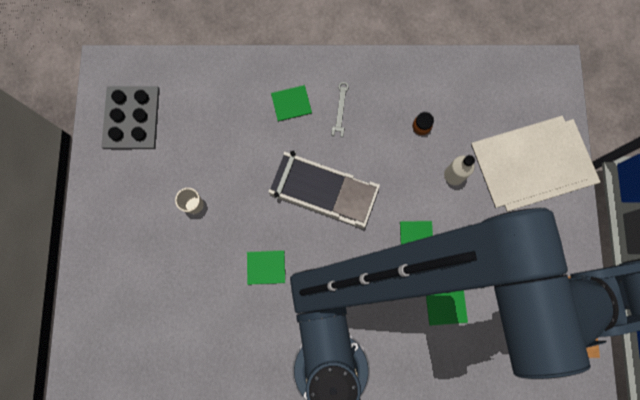

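The scene picture shows the station at (320,222), with the greyish-brown plate at (283,207) and the stop at (370,230). The top picture shows the same plate at (357,199), the dark bed at (310,185) and the stop at (283,173). The green look-alikes are at (291,103), (266,267), (416,232) and (446,307) in the top picture. None of them is in the station, so the brown-grey plate in the magazine is the one meant. I'll confirm that in an enlarged crop.

Run:
```python
import cv2,numpy as np
a=np.load("pics/top0.npz")["im"][140:240,260:390,::-1]
b=np.load("pics/scene0.npz")["im"][180:265,245:395,::-1]
cv2.imwrite("pics/cropt.png",cv2.resize(a,None,fx=6,fy=6,interpolation=cv2.INTER_CUBIC)[:600])
cv2.imwrite("pics/crops.png",cv2.resize(b,None,fx=5,fy=5,interpolation=cv2.INTER_CUBIC))
```

```text
(no output)
```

View pics/cropt.png

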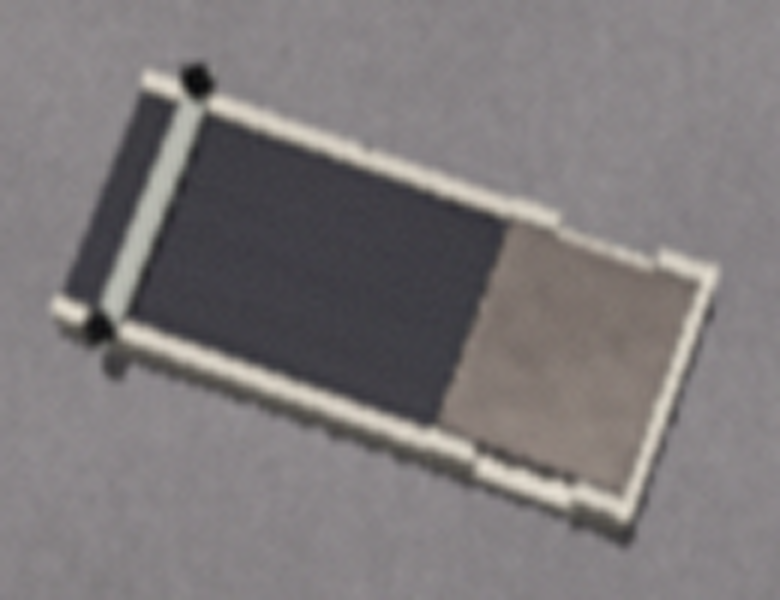

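View pics/crops.png

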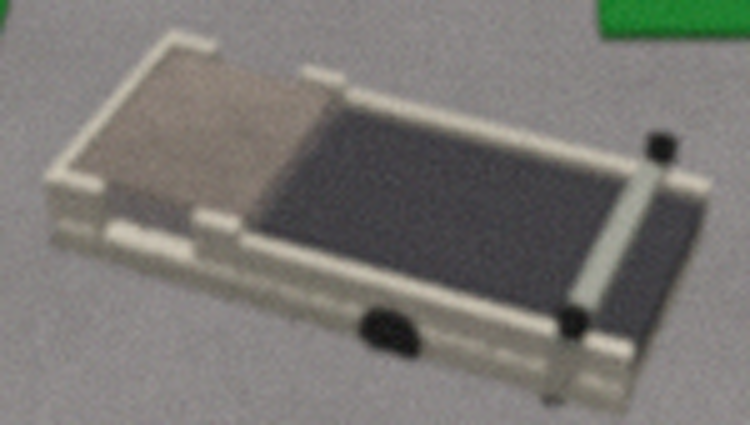

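The crop shows the brown, gritty plate in the magazine and the steel stop bar with two black knobs. The other candidates are green and lie on the bench, so this one is plate_top.

```bash
cat > h.py <<'E'
import cv2,numpy as np
from rig import *
def ray(name,uv,z):
    c=calibration(name);K,T=np.array(c["K"]),np.array(c["T"])
    uv=np.atleast_2d(uv).astype(float)
    d=np.c_[uv,np.ones(len(uv))]@np.linalg.inv(K).T@T[:3,:3].T
    o=T[:3,3];return o+d*((z-o[2])/d[:,2])[:,None]
def proj(name,P):
    c=calibration(name);K,T=np.array(c["K"]),np.array(c["T"])
    p=(np.atleast_2d(P)-T[:3,3])@T[:3,:3]@K.T
    return p[:,:2]/p[:,2:]
def big(m):
    cs,_=cv2.findContours(m.astype(np.uint8),cv2.RETR_EXTERNAL,cv2.CHAIN_APPROX_NONE)
    return max(cs,key=cv2.contourArea)
E
python3 - <<'E'
from h import *
for n,(r0,r1,c0,c1),seeds in (("top",(140,240,260,390),dict(plate=(199,357),bed=(185,312))),("scene",(180,265,245,395),dict(plate=(207,284),bed=(220,330)))):
    f=np.load(f"pics/{n}0.npz");im=f["im"].astype(int);d=f["d"]
    box=np.zeros(im.shape[:2],bool);box[r0:r1,c0:c1]=1
    br=im.sum(2)/3;wm=im[:,:,0]-im[:,:,2]
    for k,(r,c) in seeds.items(): print(n,k,im[r,c],"bench",im[r1-3,c0+3])
    M=dict(plate=box&(wm>10)&(br<150)&(br>85),bed=box&(br<85),white=box&(br>165))
    for k,m in M.items():
        m=cv2.morphologyEx(m.astype(np.uint8),cv2.MORPH_OPEN,np.ones((2,2)))if k!="white" else m
        z={"plate":.044,"bed":.033,"white":.043}[k]
        c=big(m)[:,0];P=ray(n,c,z)[:,:2]
        R=cv2.minAreaRect((P*1000).astype(np.float32));print(n,k,len(c),np.round(R[0],1),np.round(R[1],1),round(R[2],2))
        print(np.round(cv2.boxPoints(R)).tolist())
        if k=="bed":
            q=np.median(P,0)
E
```

```text
top plate [124 115 108] bench [131 127 130]
top bed [65 62 69] bench [131 127 130]
top plate 131 [479.1 -71.7] [ 96.8 114. ] 69.74
[[409.0, -97.0], [516.0, -137.0], [549.0, -46.0], [442.0, -7.0]]
top bed 164 [524.9  50.3] [161.  109.6] 69.79
[[446.0, -6.0], [548.0, -44.0], [604.0, 107.0], [501.0, 145.0]]
top white 262 [507.8   3.4] [263.1 137.6] 69.13
[[397.0, -95.0], [525.0, -144.0], [619.0, 102.0], [490.0, 151.0]]
scene plate [128 117 109] bench [138 136 134]
scene bed [67 68 72] bench [138 136 134]
scene plate 370 [543.9  21.5] [305.8 164.2] 69.16
[[413.0, -92.0], [566.0, -151.0], [675.0, 135.0], [522.0, 194.0]]
scene bed 251 [539.   73.6] [200.3 114. ] 69.42
[[450.0, -0.0], [557.0, -40.0], [628.0, 147.0], [521.0, 187.0]]
scene white 114 [474.2  76.8] [154.    7.7] 70.14
[[444.0, 6.0], [452.0, 3.0], [504.0, 148.0], [497.0, 151.0]]
```

Run:
```python
from h import *
th=np.deg2rad(69.7);u=np.array([np.cos(th),np.sin(th)]);v=np.array([u[1],-u[0]])
O=np.array([.4791,-.0717])+.070*u
def samp(n,s,t,z):
    im=np.load(f"pics/{n}0.npz")["im"].astype(np.float32).mean(2)
    P=O+s[...,None]*u+t[...,None]*v
    P=np.concatenate([P,np.full(P.shape[:-1]+(1,),z)],-1)
    uv=proj(n,P.reshape(-1,3)).astype(np.float32).reshape(s.shape+(2,))
    return cv2.remap(im,uv[...,0],uv[...,1],cv2.INTER_LINEAR)
for n in("top","scene"):
  # yaw/edges: bright->dark positions along s for several t
  for t0 in(-.035,0,.035):
    s=np.arange(-.14,.19,.001);g=np.gradient(samp(n,s[None],np.full((1,len(s)),t0),.047)[0])
    k=[i for i in range(1,len(s)-1) if abs(g[i])>4 and abs(g[i])>=abs(g[i-1]) and abs(g[i])>abs(g[i+1])]
    print(n,"t",t0,[(int(round(s[i]*1000)),int(round(g[i]))) for i in k])
  for s0 in(0.01,.06,.09):
    t=np.arange(-.09,.09,.001);g=np.gradient(samp(n,np.full((1,len(t)),s0),t[None],.040)[0])
    k=[i for i in range(1,len(t)-1) if abs(g[i])>4 and abs(g[i])>=abs(g[i-1]) and abs(g[i])>abs(g[i+1])]
    print(n,"s",s0,[(int(round(t[i]*1000)),int(round(g[i]))) for i in k])
f=np.load("pics/top0.npz")["d"];print(O)
```

```text
top t -0.035 [(-126, -8), (-120, 19), (-114, -14), (-18, -11), (138, -5), (144, 24), (157, -21), (176, 14)]
top t 0 [(-126, -9), (-120, 20), (-115, -14), (-18, -10), (144, 22), (157, -21), (177, 12)]
top t 0.035 [(-126, -5), (-121, 20), (-114, -18), (-18, -13), (143, 22), (157, -18), (177, 12)]
top s 0.01 [(-75, -12), (-66, 19), (-56, -24), (56, 22), (66, -11)]
top s 0.06 [(-75, -10), (-66, 19), (-56, -22), (57, 22), (63, -8), (67, -10)]
top s 0.09 [(-74, -10), (-66, 18), (-56, -20), (56, 19), (68, -11)]
scene t -0.035 [(-121, 7), (-113, -11), (-15, -6), (145, 13), (157, -14), (185, 11)]
scene t 0 [(-121, 9), (-112, -10), (-16, -4), (-13, -5), (-7, -4), (145, 15), (159, -13), (188, 14)]
scene t 0.035 [(-119, 7), (-113, -12), (-17, -5), (-10, -6), (-5, -4), (146, 15), (158, -15), (160, -14), (186, 12)]
scene s 0.01 [(-66, 5), (-61, 5), (-54, -9), (-50, -9), (59, 16), (69, -9), (85, 5)]
scene s 0.06 [(-66, 6), (-57, -7), (-51, -9), (-46, -6), (57, 14), (59, 14), (68, -9)]
scene s 0.09 [(-63, 6), (-57, -8), (-52, -10), (59, 17), (69, -10)]
[ 0.5033855  -0.00604777]
```

servo_tool:
  steps:
    - [-26.9,0,28.9,0,0,0,0]
    - [-26.9,0,28.9,0,0,0,0]
    - [-26.9,0,28.9,0,0,0,0]
    - [-26.9,0,28.9,0,0,0,0]
    - [-26.9,0,28.9,0,0,0,0]
  grip_force: 20

```text
time: 0.52
ee_pos: [0.3, -0.4123, 0.2411]
tool_rot: [[0.333, -0.0, 0.943], [-0.943, 0.001, 0.333], [-0.001, -1.0, 0.0]]
contact_force: [0.3, -0.2, 0.7]
opening: 0.0614
```

servo_tool:
  steps:
    - [-26.9,0,28.9,0,0,0,0]
    - [-26.9,0,28.9,0,0,0,0]
    - [-26.9,0,28.9,0,0,0,0]
    - [-26.9,0,28.9,0,0,0,0]
    - [-26.9,0,28.9,0,0,0,0]

```text
time: 0.93
ee_pos: [0.3914, -0.2374, 0.2414]
tool_rot: [[0.333, -0.0, 0.943], [-0.943, 0.0, 0.333], [-0.0, -1.0, -0.0]]
contact_force: [0.7, 0.3, -0.2]
opening: 0.0284
```

servo_tool:
  steps:
    - [-26.9,0,28.9,0,0,0,0]
    - [-26.9,0,28.9,0,0,0,0]
    - [-26.9,0,28.9,0,0,0,0]
    - [-26.9,0,28.9,0,0,0,0]
    - [-26.9,0,28.9,0,0,0,0]

```text
time: 1.35
ee_pos: [0.4828, -0.0623, 0.2414]
tool_rot: [[0.333, -0.001, 0.943], [-0.943, 0.0, 0.333], [-0.0, -1.0, -0.0]]
contact_force: [-0.2, -0.5, -0.5]
opening: 0.0015
```

servo_tool:
  steps:
    - [0,0,0,0,-0.11,0,0]
    - [0,0,0,0,-0.11,0,0]
    - [0,0,0,0,-0.11,0,0]
    - [0,0,0,0,-0.11,0,0]
    - [0,0,0,0,-0.11,0,0]

```text
time: 1.77
ee_pos: [0.4823, -0.0639, 0.2412]
tool_rot: [[0.781, -0.001, 0.625], [-0.625, 0.0, 0.781], [-0.001, -1.0, -0.0]]
contact_force: [-0.4, 0.1, -0.1]
opening: 0.0006
```

servo_tool:
  steps:
    - [0,0,0,0,-0.11,0,0]
    - [0,0,0,0,-0.11,0,0]
    - [0,0,0,0,-0.106,0,0]
    - [0,0,0,0,0,0,0]
    - [0,0,0,0,0,0,0]

```text
time: 2.18
ee_pos: [0.4823, -0.0642, 0.2413]
tool_rot: [[0.937, -0.001, 0.35], [-0.35, 0.0, 0.937], [-0.001, -1.0, 0.0]]
contact_force: [0.8, 0.5, -0.2]
opening: 0.0003
```

Run:
```python
from rig import *
s=state();print(s["time"],s["ee_pos"],s["tool_rot"].round(4),s["contact_force"],s["opening"])
```

```text
2.1833 [ 0.48232809 -0.06421609  0.24132129] [[ 9.367e-01 -6.000e-04  3.502e-01]
 [-3.502e-01  3.000e-04  9.367e-01]
 [-7.000e-04 -1.000e+00  0.000e+00]] [ 0.82141243  0.46228675 -0.18086431] 0.0002807926362343171
```

servo_tool:
  steps:
    - [0,35,0,0,0,0,0]
    - [0,35,0,0,0,0,0]
    - [0,35,0,0,0,0,0]
    - [0,30,0,0,0,0,0]
    - [0,20,0,0,0,0,0]

```text
time: 2.6
ee_pos: [0.4813, -0.0639, 0.084]
tool_rot: [[0.937, -0.003, 0.35], [-0.35, 0.001, 0.937], [-0.003, -1.0, 0.0]]
contact_force: [0.6, -0.6, 0.6]
opening: 0.0003
```

servo_tool:
  steps:
    - [0,6,0,0,0,0,0]
    - [0,4,0,0,0,0,0]
    - [0,2,0,0,0,0,0]
    - [0,1,0,0,0,0,0]
    - [0,0,0,0,0,0,0]

```text
time: 3.02
ee_pos: [0.4834, -0.0646, 0.0746]
tool_rot: [[0.938, 0.002, 0.348], [-0.348, -0.001, 0.938], [0.002, -1.0, -0.0]]
contact_force: [-0.1, -0.0, 0.3]
opening: 0.0003
```

Run:
```python
from h import *
s=state();print(s["time"],s["ee_pos"],s["contact_force"])
im,d=read_camera("scene");cv2.imwrite("pics/s1.png",cv2.resize(im[120:280,220:420,::-1],None,fx=3.5,fy=3.5,interpolation=cv2.INTER_CUBIC))
```

```text
3.0167 [ 0.48339395 -0.06460169  0.07455687] [-0.07824516 -0.04597789  0.33217119]
```

View pics/s1.png

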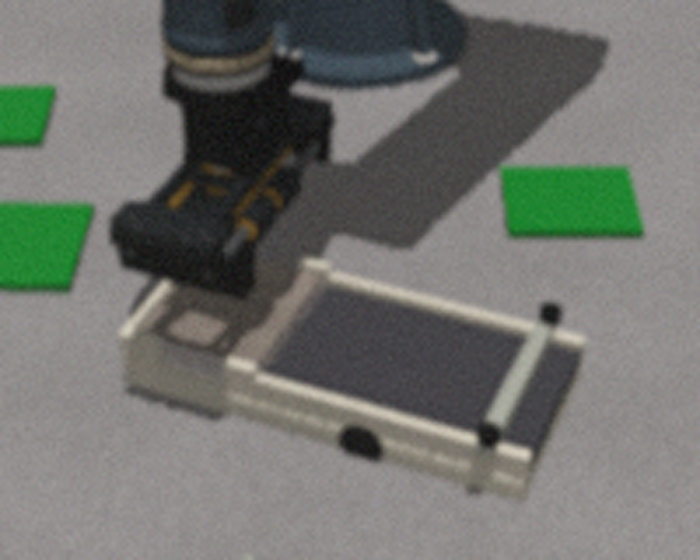

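The gripper is over the plate at about (200,290) in the crop, with its shadow on the plate, and it is clear of the stop. I'll lower it gently until it touches.

servo_tool:
  steps:
    - [0,3,0,0,0,0,0]
    - [0,3,0,0,0,0,0]
    - [0,2,0,0,0,0,0]
    - [0,0.5,0,0,0,0,0]
    - [0,0,0,0,0,0,0]

```text
time: 3.48
ee_pos: [0.4824, -0.0643, 0.0649]
tool_rot: [[0.938, -0.0, 0.348], [-0.348, 0.0, 0.938], [-0.0, -1.0, 0.0]]
contact_force: [-0.3, 0.3, -0.9]
opening: 0.0004
```

servo_tool:
  steps:
    - [0,0.3,0,0,0,0,0]
    - [0,0.3,0,0,0,0,0]
    - [0,0.3,0,0,0,0,0]
    - [0,0,0,0,0,0,0]
    - [0,0,0,0,0,0,0]

```text
time: 3.9
ee_pos: [0.4826, -0.0643, 0.0641]
tool_rot: [[0.938, -0.0, 0.348], [-0.348, 0.0, 0.938], [-0.0, -1.0, 0.0]]
contact_force: [-0.2, -0.2, -0.6]
opening: 0.0007
```

servo_tool:
  steps:
    - [0,0.2,0,0,0,0,0]
    - [0,0.2,0,0,0,0,0]
    - [0,0.2,0,0,0,0,0]
    - [0,0,0,0,0,0,0]
    - [0,0,0,0,0,0,0]

```text
time: 4.32
ee_pos: [0.4826, -0.0643, 0.0635]
tool_rot: [[0.938, -0.0, 0.348], [-0.348, 0.0, 0.938], [-0.0, -1.0, 0.0]]
contact_force: [-0.3, 0.3, 0.7]
opening: 0.0004
```

servo_tool:
  steps:
    - [0,0.1,0,0,0,0,0]
    - [0,0.1,0,0,0,0,0]
    - [0,0,0,0,0,0,0]
    - [0,0,0,0,0,0,0]
    - [0,0,0,0,0,0,0]

```text
time: 4.73
ee_pos: [0.4826, -0.0643, 0.0634]
tool_rot: [[0.938, 0.0, 0.348], [-0.348, -0.0, 0.938], [0.0, -1.0, 0.0]]
contact_force: [-0.1, -0.0, 2.0]
opening: 0.0005
```

servo_tool:
  steps:
    - [0,0.1,0,0,0,0,0]
    - [0,0.1,0,0,0,0,0]
    - [0,0,0,0,0,0,0]
    - [0,0,0,0,0,0,0]
    - [0,0,0,0,0,0,0]

```text
time: 5.15
ee_pos: [0.4826, -0.0643, 0.0634]
tool_rot: [[0.938, 0.0, 0.348], [-0.348, -0.0, 0.938], [0.0, -1.0, 0.0]]
contact_force: [-0.5, 0.2, 4.5]
opening: 0.0004
```

servo_tool:
  steps:
    - [0,0.15,0,0,0,0,0]
    - [0,0.15,0,0,0,0,0]
    - [0,0,0,0,0,0,0]
    - [0,0,1,0,0,0,0]
    - [0,0,1,0,0,0,0]

```text
time: 5.57
ee_pos: [0.4839, -0.0629, 0.0634]
tool_rot: [[0.938, 0.002, 0.347], [-0.347, -0.001, 0.938], [0.002, -1.0, -0.0]]
contact_force: [-1.2, -1.9, 6.8]
opening: 0.0003
```

servo_tool:
  steps:
    - [0,0,1,0,0,0,0]
    - [0,0,1,0,0,0,0]
    - [0,0,1,0,0,0,0]
    - [0,0,1,0,0,0,0]
    - [0,0,1,0,0,0,0]

```text
time: 5.98
ee_pos: [0.4858, -0.0584, 0.0634]
tool_rot: [[0.938, 0.002, 0.347], [-0.347, -0.001, 0.938], [0.002, -1.0, -0.0]]
contact_force: [-0.4, -1.7, 6.1]
opening: 0.0004
```

Run:
```python
from h import *
s=state();print(s["time"],s["ee_pos"],s["contact_force"])
im,d=read_camera("scene");cv2.imwrite("pics/s2.png",cv2.resize(im[170:270,240:400,::-1],None,fx=5,fy=5,interpolation=cv2.INTER_CUBIC))
```

```text
5.9833 [ 0.48579788 -0.05839524  0.06339294] [-0.42747943 -1.65830161  6.05155901]
```

View pics/s2.png

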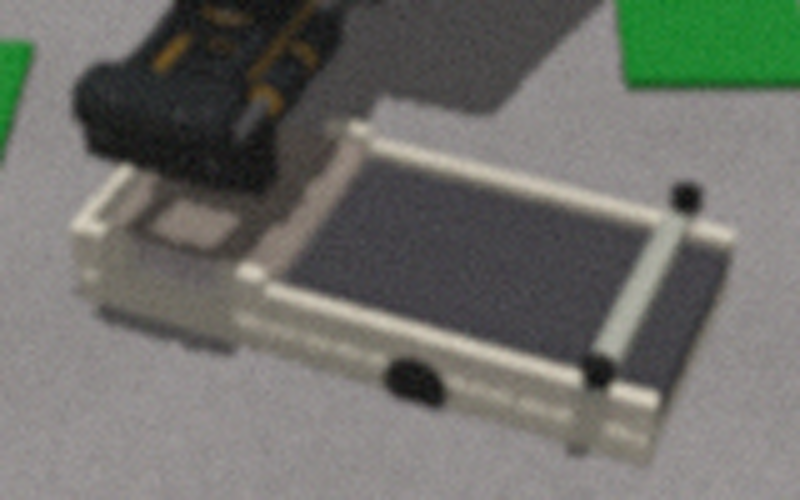

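The plate's front edge has moved past the post at (350,140), so it is following. The ratio of lateral to normal force, about 0.27, agrees with sliding. I'll go on.

servo_tool:
  steps:
    - [0,0.05,2,0,0,0,0]
    - [0,0,2,0,0,0,0]
    - [0,0,2,0,0,0,0]
    - [0,0,2,0,0,0,0]
    - [0,0,2,0,0,0,0]

```text
time: 6.45
ee_pos: [0.4894, -0.049, 0.0634]
tool_rot: [[0.938, 0.002, 0.347], [-0.347, -0.001, 0.938], [0.002, -1.0, -0.0]]
contact_force: [-1.1, -1.5, 6.0]
opening: 0.0003
```

servo_tool:
  steps:
    - [0,0,2,0,0,0,0]
    - [0,0,2,0,0,0,0]
    - [0,0,2,0,0,0,0]
    - [0,0,2,0,0,0,0]
    - [0,0,2,0,0,0,0]

```text
time: 6.87
ee_pos: [0.4928, -0.0396, 0.0634]
tool_rot: [[0.938, 0.002, 0.347], [-0.347, -0.001, 0.938], [0.002, -1.0, -0.0]]
contact_force: [-1.8, -2.4, 6.6]
opening: 0.0004
```

```bash
cat > snap.py <<'E'
from h import *
import sys
s=state();print(s["time"],s["ee_pos"],s["contact_force"])
im,d=read_camera("top");im2,d2=read_camera("scene")
a=cv2.resize(im[140:240,260:390,::-1],None,fx=4,fy=4,interpolation=cv2.INTER_CUBIC)
b=cv2.resize(im2[170:270,240:400,::-1],None,fx=4,fy=4,interpolation=cv2.INTER_CUBIC)
b=cv2.resize(b,(400,250))
a=cv2.resize(a,(400,308));cv2.imwrite(f"pics/{sys.argv[1]}.png",np.vstack([cv2.resize(b,(480,300)),cv2.resize(a,(480,300))]))
np.savez(f"pics/{sys.argv[1]}.npz",t=im,s=im2)
E
python3 snap.py c1
```

```text
6.8667 [ 0.49281932 -0.03958422  0.06338922] [-1.75621098 -2.35761468  6.63507843]
```

View pics/c1.png

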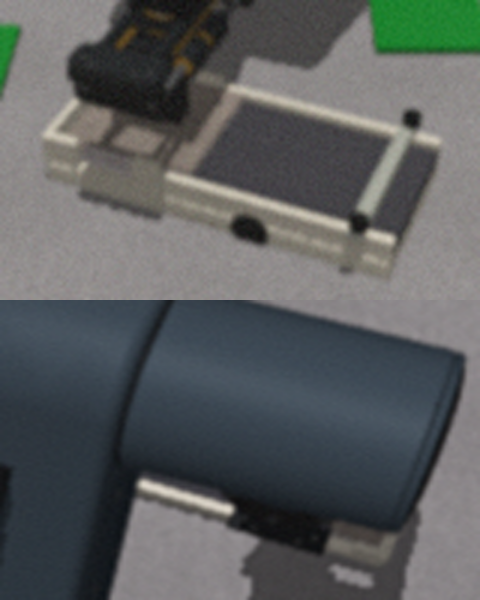

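```bash
cat > edge.py <<'E'
from h import *
import sys
th=np.deg2rad(69.7);u=np.array([np.cos(th),np.sin(th)]);v=np.array([u[1],-u[0]])
O=np.array([.5046,-.0027])
def prof(im,t,z):
    s=np.arange(-.13,.18,.001);P=np.c_[O+s[:,None]*u+t*v,np.full(len(s),z)]
    uv=proj("scene",P).astype(np.float32)[None]
    x=cv2.remap(im.astype(np.float32),uv[...,0],uv[...,1],cv2.INTER_LINEAR)[0]
    return s,x
def report(im):
  for t in(-.04,-.02,0,.02,.04):
    s,x=prof(im,t,.043);w=cv2.GaussianBlur((x[:,0]-x[:,2])[None],(0,0),2)[0];g=np.gradient(w)
    b=cv2.GaussianBlur(x.mean(1)[None],(0,0),1)[0];gb=np.gradient(b)
    m=s<.13;i=np.argmin(np.where((s>-.05)&m,g,0));j=np.argmax(np.where(s>.1,gb,0))
    print(f"t={t*1e3:.0f} plate front {s[i]*1e3:.0f} (g {g[i]:.1f})  stop {s[j]*1e3:.0f}")
if __name__=="__main__":
  for f in sys.argv[1:]:
    print(f);a=np.load(f"pics/{f}.npz");report(a["s" if "s" in a else "im"])
E
python3 edge.py scene0 c1
```

```text
scene0
t=-40 plate front -22 (g -1.8)  stop 140
t=-20 plate front -15 (g -1.6)  stop 141
t=0 plate front -17 (g -1.6)  stop 141
t=20 plate front -18 (g -1.8)  stop 140
t=40 plate front -14 (g -2.0)  stop 140
c1
t=-40 plate front 8 (g -2.1)  stop 140
t=-20 plate front 8 (g -2.7)  stop 140
t=0 plate front 9 (g -2.6)  stop 140
t=20 plate front 8 (g -2.4)  stop 140
t=40 plate front 9 (g -2.4)  stop 140
```

There is no slip: the front edge moved about 26 mm, as the TCP did. I'll go on towards the tipping point.

servo_tool:
  steps:
    - [0,0,2,0,0,0,0]
    - [0,0,2,0,0,0,0]
    - [0,0,2,0,0,0,0]
    - [0,0,2,0,0,0,0]
    - [0,0,2,0,0,0,0]

```text
time: 7.38
ee_pos: [0.4963, -0.0302, 0.0634]
tool_rot: [[0.938, 0.002, 0.347], [-0.347, -0.001, 0.938], [0.002, -1.0, -0.0]]
contact_force: [-0.5, -1.5, 6.5]
opening: 0.0009
```

servo_tool:
  steps:
    - [0,0,2,0,0,0,0]
    - [0,0,1,0,0,0,0]
    - [0,0,1,0,0,0,0]
    - [0,0,1,0,0,0,0]
    - [0,0,1,0,0,0,0]

```text
time: 7.8
ee_pos: [0.4983, -0.0246, 0.0634]
tool_rot: [[0.938, 0.002, 0.347], [-0.347, -0.001, 0.938], [0.002, -1.0, -0.0]]
contact_force: [-1.4, -1.7, 6.6]
opening: 0.0002
```

servo_tool:
  steps:
    - [0,0,1,0,0,0,0]
    - [0,0,1,0,0,0,0]
    - [0,0,1,0,0,0,0]
    - [0,0,0,0,0,0,0]
    - [0,0,0,0,0,0,0]

```text
time: 8.22
ee_pos: [0.4994, -0.0216, 0.0634]
tool_rot: [[0.938, 0.002, 0.347], [-0.347, -0.001, 0.938], [0.002, -1.0, -0.0]]
contact_force: [-0.2, -1.4, 6.8]
opening: 0.0006
```

servo_tool:
  steps:
    - [0,0,1,0,0,0,0]
    - [0,0,1,0,0,0,0]
    - [0,0,1,0,0,0,0]
    - [0,0,1,0,0,0,0]
    - [0,0,0,0,0,0,0]

```text
time: 8.63
ee_pos: [0.5008, -0.0179, 0.0634]
tool_rot: [[0.938, 0.002, 0.347], [-0.347, -0.001, 0.938], [0.002, -1.0, -0.0]]
contact_force: [-1.4, -0.6, 6.9]
opening: 0.0005
```

servo_tool:
  steps:
    - [0,0,1,0,0,0,0]
    - [0,0,1,0,0,0,0]
    - [0,0,1,0,0,0,0]
    - [0,0,1,0,0,0,0]
    - [0,0,0,0,0,0,0]

```text
time: 9.05
ee_pos: [0.5021, -0.014, 0.0632]
tool_rot: [[0.938, 0.002, 0.347], [-0.347, -0.001, 0.938], [0.002, -1.0, -0.0]]
contact_force: [-0.5, -1.3, 5.6]
opening: 0.0002
```

servo_tool:
  steps:
    - [0,0,1,0,0,0,0]
    - [0,0,1,0,0,0,0]
    - [0,0,1,0,0,0,0]
    - [0,0,0,0,0,0,0]
    - [0,0,0,0,0,0,0]

```text
time: 9.47
ee_pos: [0.503, -0.011, 0.0631]
tool_rot: [[0.938, 0.001, 0.348], [-0.348, -0.0, 0.938], [0.001, -1.0, 0.0]]
contact_force: [0.6, -0.5, 4.7]
opening: 0.0005
```

```bash
python3 snap.py c2; python3 edge.py c2
```

```text
9.4667 [ 0.50295289 -0.01095428  0.06306241] [ 0.61427995 -0.47266708  4.65624368]
c2
t=-40 plate front 38 (g -2.3)  stop 140
t=-20 plate front 40 (g -2.4)  stop 141
t=0 plate front 38 (g -2.9)  stop 140
t=20 plate front 38 (g -2.5)  stop 140
t=40 plate front 39 (g -2.6)  stop 141
```

View pics/c2.png

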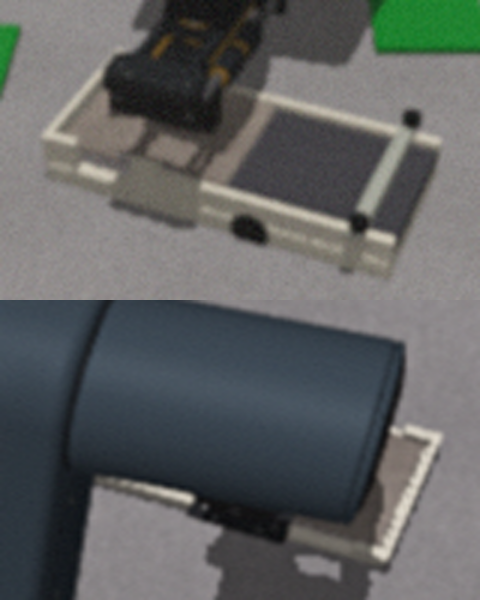

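The plate has tipped onto the bed and is still following: its front edge is at about 38.5 mm and the stop reading is unchanged at 140. I'll go on, sinking with it.

servo_tool:
  steps:
    - [0,0.15,1,0,0,0,0]
    - [0,0.1,1,0,0,0,0]
    - [0,0.1,1,0,0,0,0]
    - [0,0.05,1,0,0,0,0]
    - [0,0.05,1,0,0,0,0]

```text
time: 9.98
ee_pos: [0.5047, -0.0064, 0.0628]
tool_rot: [[0.938, 0.001, 0.347], [-0.347, -0.001, 0.938], [0.001, -1.0, -0.0]]
contact_force: [-0.6, -1.5, 8.0]
opening: 0.0006
```

servo_tool:
  steps:
    - [0,0.05,1.5,0,0,0,0]
    - [0,0.05,1.5,0,0,0,0]
    - [0,0.05,1.5,0,0,0,0]
    - [0,0.05,1.5,0,0,0,0]
    - [0,0.05,1.5,0,0,0,0]

```text
time: 10.4
ee_pos: [0.5073, 0.0007, 0.0625]
tool_rot: [[0.938, 0.001, 0.347], [-0.347, -0.001, 0.938], [0.001, -1.0, -0.0]]
contact_force: [-0.3, -0.5, 7.3]
opening: 0.0001
```

servo_tool:
  steps:
    - [0,0.05,1.5,0,0,0,0]
    - [0,0.05,1.5,0,0,0,0]
    - [0,0.05,1.5,0,0,0,0]
    - [0,0.05,1.5,0,0,0,0]
    - [0,0.05,1.5,0,0,0,0]

```text
time: 10.82
ee_pos: [0.5098, 0.0077, 0.0623]
tool_rot: [[0.938, 0.001, 0.347], [-0.347, -0.001, 0.938], [0.001, -1.0, -0.0]]
contact_force: [-0.7, -1.5, 7.8]
opening: 0.0008
```

servo_tool:
  steps:
    - [0,0.05,1.5,0,0,0,0]
    - [0,0.05,1.5,0,0,0,0]
    - [0,0.05,1.5,0,0,0,0]
    - [0,0.05,1.5,0,0,0,0]
    - [0,0.05,1.5,0,0,0,0]

```text
time: 11.23
ee_pos: [0.5125, 0.0148, 0.0621]
tool_rot: [[0.938, 0.001, 0.347], [-0.347, -0.001, 0.938], [0.001, -1.0, -0.0]]
contact_force: [-0.7, -1.2, 7.5]
opening: 0.0001
```

Travel is about 84 mm. The rear should drop at about 95 mm, so I'll go slowly.

servo_tool:
  steps:
    - [0,0.05,1.5,0,0,0,0]
    - [0,0.05,1.5,0,0,0,0]
    - [0,0.05,1.5,0,0,0,0]
    - [0,0.05,1.5,0,0,0,0]
    - [0,0.0,1.5,0,0,0,0]

```text
time: 11.65
ee_pos: [0.5152, 0.0218, 0.062]
tool_rot: [[0.938, 0.002, 0.347], [-0.347, -0.001, 0.938], [0.002, -1.0, 0.0]]
contact_force: [0.4, -1.8, 7.7]
opening: 0.0007
```

servo_tool:
  steps:
    - [0,0.05,1,0,0,0,0]
    - [0,0.0,1,0,0,0,0]
    - [0,0.05,1,0,0,0,0]
    - [0,0.0,1,0,0,0,0]
    - [0,0.0,0,0,0,0,0]

```text
time: 12.07
ee_pos: [0.5166, 0.0257, 0.0619]
tool_rot: [[0.938, 0.002, 0.347], [-0.347, -0.0, 0.938], [0.002, -1.0, 0.0]]
contact_force: [-0.5, -0.3, 8.0]
opening: 0.0006
```

```bash
python3 snap.py c3; python3 edge.py c3
```

```text
12.0667 [0.51663864 0.02568013 0.06188324] [-0.51692455 -0.26457974  7.96861268]
c3
t=-40 plate front 78 (g -2.2)  stop 141
t=-20 plate front 79 (g -2.5)  stop 141
t=0 plate front 77 (g -3.0)  stop 140
t=20 plate front 77 (g -2.1)  stop 140
t=40 plate front 79 (g -3.1)  stop 140
```

servo_tool:
  steps:
    - [0,0,1,0,0,0,0]
    - [0,0,1,0,0,0,0]
    - [0,0,1,0,0,0,0]
    - [0,0,0,0,0,0,0]
    - [0,0,0,0,0,0,0]

```text
time: 12.58
ee_pos: [0.5165, 0.0287, 0.0608]
tool_rot: [[0.938, -0.001, 0.347], [-0.347, 0.0, 0.938], [-0.001, -1.0, -0.0]]
contact_force: [-0.0, 0.6, 0.7]
opening: 0.0003
```

The rear has dropped and contact is lost. I'll find the surface again, expected at TCP z of about 0.0604.

servo_tool:
  steps:
    - [0,0.15,0,0,0,0,0]
    - [0,0.15,0,0,0,0,0]
    - [0,0.1,0,0,0,0,0]
    - [0,0,0,0,0,0,0]
    - [0,0,0,0,0,0,0]

```text
time: 13.0
ee_pos: [0.5169, 0.0285, 0.0608]
tool_rot: [[0.938, -0.0, 0.348], [-0.348, 0.0, 0.938], [-0.0, -1.0, 0.0]]
contact_force: [0.0, 0.0, 0.1]
opening: 0.0007
```

servo_tool:
  steps:
    - [0,0.1,0,0,0,0,0]
    - [0,0.1,0,0,0,0,0]
    - [0,0,0,0,0,0,0]
    - [0,0,0,0,0,0,0]
    - [0,0,0,0,0,0,0]

```text
time: 13.42
ee_pos: [0.517, 0.0285, 0.0607]
tool_rot: [[0.938, -0.0, 0.348], [-0.348, -0.0, 0.938], [-0.0, -1.0, -0.0]]
contact_force: [0.1, -0.1, -0.2]
opening: 0.0009
```

```bash
python3 snap.py c4; python3 edge.py c4
```

```text
13.4167 [0.51697089 0.02849807 0.06070141] [ 0.06563715 -0.11920055 -0.21366118]
c4
t=-40 plate front 79 (g -1.9)  stop 140
t=-20 plate front 80 (g -2.8)  stop 141
t=0 plate front 79 (g -2.3)  stop 140
t=20 plate front 81 (g -2.7)  stop 140
t=40 plate front 80 (g -2.3)  stop 140
```

View pics/c4.png

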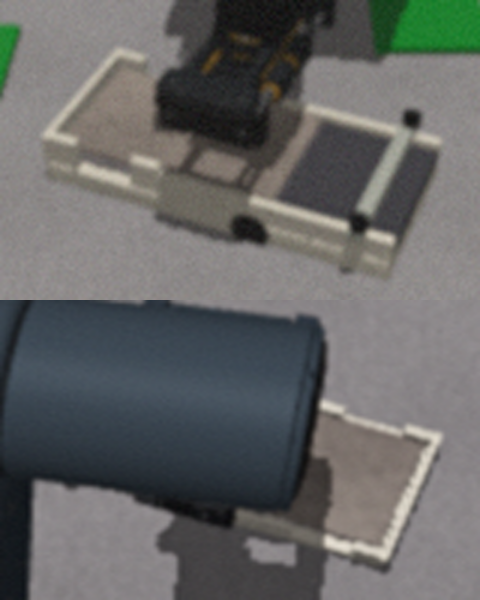

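The plate is on the bed with its front edge at about 80 mm, and the lower plates are still in the magazine.

servo_tool:
  steps:
    - [0,0.15,0,0,0,0,0]
    - [0,0.15,0,0,0,0,0]
    - [0,0.1,0,0,0,0,0]
    - [0,0,0,0,0,0,0]
    - [0,0,0,0,0,0,0]

```text
time: 13.93
ee_pos: [0.517, 0.0285, 0.0604]
tool_rot: [[0.938, 0.0, 0.348], [-0.348, -0.0, 0.938], [0.0, -1.0, 0.0]]
contact_force: [-0.4, -0.7, 2.5]
opening: 0.0005
```

servo_tool:
  steps:
    - [0,0.1,0,0,0,0,0]
    - [0,0.1,0,0,0,0,0]
    - [0,0,0,0,0,0,0]
    - [0,0,0,0,0,0,0]
    - [0,0,0,0,0,0,0]

```text
time: 14.35
ee_pos: [0.5172, 0.0285, 0.0604]
tool_rot: [[0.938, 0.001, 0.348], [-0.348, -0.0, 0.938], [0.001, -1.0, 0.0]]
contact_force: [-1.2, -0.3, 5.8]
opening: 0.0003
```

servo_tool:
  steps:
    - [0,0.05,1.5,0,0,0,0]
    - [0,0,2,0,0,0,0]
    - [0,0,2,0,0,0,0]
    - [0,0,2,0,0,0,0]
    - [0,0,2,0,0,0,0]

```text
time: 14.77
ee_pos: [0.5208, 0.0373, 0.0604]
tool_rot: [[0.938, 0.001, 0.348], [-0.348, -0.0, 0.938], [0.001, -1.0, 0.0]]
contact_force: [-0.2, -0.5, 5.0]
opening: 0.0005
```

servo_tool:
  steps:
    - [0,0,2,0,0,0,0]
    - [0,0,2,0,0,0,0]
    - [0,0,2,0,0,0,0]
    - [0,0,2,0,0,0,0]
    - [0,0,2,0,0,0,0]

```text
time: 15.18
ee_pos: [0.5243, 0.0467, 0.0604]
tool_rot: [[0.938, 0.001, 0.347], [-0.347, -0.0, 0.938], [0.001, -1.0, 0.0]]
contact_force: [-0.8, -0.4, 5.9]
opening: 0.0005
```

servo_tool:
  steps:
    - [0,0,2,0,0,0,0]
    - [0,0,2,0,0,0,0]
    - [0,0,2,0,0,0,0]
    - [0,0,2,0,0,0,0]
    - [0,0,2,0,0,0,0]

```text
time: 15.6
ee_pos: [0.5278, 0.0561, 0.0604]
tool_rot: [[0.938, 0.001, 0.347], [-0.347, -0.0, 0.938], [0.001, -1.0, 0.0]]
contact_force: [-0.3, -0.4, 5.3]
opening: 0.0006
```

servo_tool:
  steps:
    - [0,0,2,0,0,0,0]
    - [0,0,2,0,0,0,0]
    - [0,0,2,0,0,0,0]
    - [0,0,2,0,0,0,0]
    - [0,0,2,0,0,0,0]

```text
time: 16.02
ee_pos: [0.5312, 0.0655, 0.0604]
tool_rot: [[0.938, 0.001, 0.347], [-0.347, -0.0, 0.938], [0.001, -1.0, 0.0]]
contact_force: [-0.8, -0.5, 5.4]
opening: 0.0006
```

```bash
python3 snap.py c5; python3 edge.py c5
```

```text
16.0167 [0.53117751 0.06547415 0.06044154] [-0.80257479 -0.50648376  5.40256314]
c5
t=-40 plate front -25 (g -2.0)  stop 141
t=-20 plate front 119 (g -2.8)  stop 141
t=0 plate front 120 (g -3.1)  stop 140
t=20 plate front -13 (g -2.7)  stop 140
t=40 plate front -13 (g -2.6)  stop 140
```

servo_tool:
  steps:
    - [0,0,2,0,0,0,0]
    - [0,0,2,0,0,0,0]
    - [0,0,2,0,0,0,0]
    - [0,0,2,0,0,0,0]
    - [0,0,2,0,0,0,0]

```text
time: 16.53
ee_pos: [0.5346, 0.0748, 0.0604]
tool_rot: [[0.938, 0.001, 0.348], [-0.348, -0.0, 0.938], [0.001, -1.0, 0.0]]
contact_force: [0.2, -0.5, 5.4]
opening: 0.0002
```

servo_tool:
  steps:
    - [0,0,1,0,0,0,0]
    - [0,0,1,0,0,0,0]
    - [0,0,1,0,0,0,0]
    - [0,0,1,0,0,0,0]
    - [0,0,0,0,0,0,0]

```text
time: 16.95
ee_pos: [0.5361, 0.0787, 0.0604]
tool_rot: [[0.938, 0.001, 0.348], [-0.348, -0.0, 0.938], [0.001, -1.0, 0.0]]
contact_force: [-0.1, 0.2, 5.0]
opening: 0.0005
```

servo_tool:
  steps:
    - [0,0,0.5,0,0,0,0]
    - [0,0,0.5,0,0,0,0]
    - [0,0,0.5,0,0,0,0]
    - [0,0,0.5,0,0,0,0]
    - [0,0,0,0,0,0,0]

```text
time: 17.37
ee_pos: [0.5367, 0.0805, 0.0604]
tool_rot: [[0.938, 0.001, 0.348], [-0.348, -0.0, 0.938], [0.001, -1.0, 0.0]]
contact_force: [0.0, -0.7, 5.8]
opening: 0.0002
```

servo_tool:
  steps:
    - [0,0,0.5,0,0,0,0]
    - [0,0,0.5,0,0,0,0]
    - [0,0,0.5,0,0,0,0]
    - [0,0,0,0,0,0,0]
    - [0,0,0,0,0,0,0]

```text
time: 17.78
ee_pos: [0.5372, 0.0819, 0.0604]
tool_rot: [[0.938, 0.001, 0.347], [-0.347, -0.0, 0.938], [0.001, -1.0, 0.0]]
contact_force: [-0.4, 0.4, 4.6]
opening: 0.0007
```

servo_tool:
  steps:
    - [0,0,0.5,0,0,0,0]
    - [0,0,0.5,0,0,0,0]
    - [0,0,0,0,0,0,0]
    - [0,0,0,0,0,0,0]
    - [0,0,0,0,0,0,0]

```text
time: 18.2
ee_pos: [0.5376, 0.0828, 0.0604]
tool_rot: [[0.938, 0.001, 0.348], [-0.348, -0.0, 0.938], [0.001, -1.0, 0.0]]
contact_force: [-0.5, 0.5, 5.4]
opening: 0.0006
```

```bash
python3 snap.py c6; python3 edge.py c6
python3 - <<'E'
import numpy as np,cv2
a=np.load("pics/c6.npz")["s"][195:265,320:400,::-1]
cv2.imwrite("pics/c6z.png",cv2.resize(a,None,fx=8,fy=8,interpolation=cv2.INTER_CUBIC))
E
```

```text
18.2 [0.53759537 0.08278953 0.06044832] [-0.51594214  0.53376053  5.35607157]
c6
t=-40 plate front -14 (g -1.6)  stop 121
t=-20 plate front -13 (g -2.9)  stop 141
t=0 plate front -12 (g -2.9)  stop 141
t=20 plate front -13 (g -2.4)  stop 141
t=40 plate front -12 (g -3.0)  stop 141
```

View pics/c6z.png

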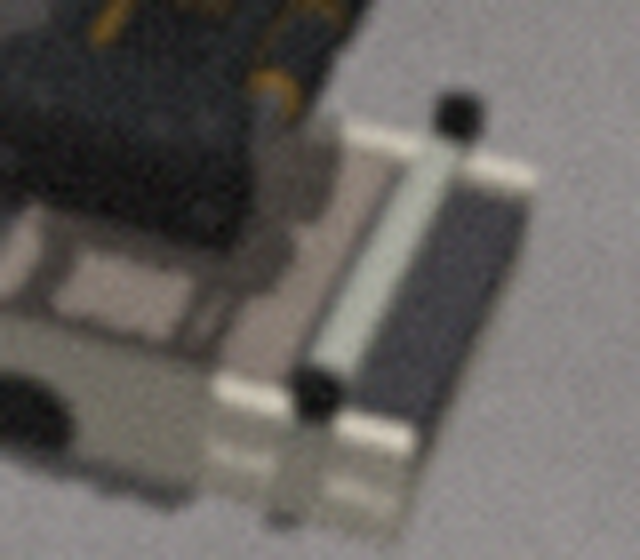

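There is a thin dark gap left in front of the stop, about 2 mm. I'll creep on and watch the lateral force.

servo_tool:
  steps:
    - [0,0,0.4,0,0,0,0]
    - [0,0,0.4,0,0,0,0]
    - [0,0,0,0,0,0,0]
    - [0,0,0,0,0,0,0]
    - [0,0,0,0,0,0,0]

```text
time: 18.72
ee_pos: [0.5378, 0.0835, 0.0604]
tool_rot: [[0.938, 0.001, 0.348], [-0.348, -0.0, 0.938], [0.001, -1.0, 0.0]]
contact_force: [0.2, -0.2, 4.5]
opening: 0.0006
```

servo_tool:
  steps:
    - [0,0,0.4,0,0,0,0]
    - [0,0,0.4,0,0,0,0]
    - [0,0,0,0,0,0,0]
    - [0,0,0,0,0,0,0]
    - [0,0,0,0,0,0,0]

```text
time: 19.13
ee_pos: [0.5381, 0.0843, 0.0604]
tool_rot: [[0.938, 0.001, 0.347], [-0.347, -0.0, 0.938], [0.001, -1.0, 0.0]]
contact_force: [-0.5, -0.0, 5.3]
opening: 0.0007
```

servo_tool:
  steps:
    - [0,0,0.4,0,0,0,0]
    - [0,0,0.4,0,0,0,0]
    - [0,0,0,0,0,0,0]
    - [0,0,0,0,0,0,0]
    - [0,0,0,0,0,0,0]

```text
time: 19.55
ee_pos: [0.5384, 0.085, 0.0604]
tool_rot: [[0.938, 0.001, 0.348], [-0.348, -0.0, 0.938], [0.001, -1.0, 0.0]]
contact_force: [-0.6, 0.3, 5.6]
opening: 0.0004
```

servo_tool:
  steps:
    - [0,0,0.4,0,0,0,0]
    - [0,0,0.4,0,0,0,0]
    - [0,0,0,0,0,0,0]
    - [0,0,0,0,0,0,0]
    - [0,0,0,0,0,0,0]

```text
time: 19.97
ee_pos: [0.5386, 0.0858, 0.0604]
tool_rot: [[0.938, 0.001, 0.348], [-0.348, -0.0, 0.938], [0.001, -1.0, 0.0]]
contact_force: [-1.4, -0.6, 6.2]
opening: 0.0007
```

servo_tool:
  steps:
    - [0,0,0.4,0,0,0,0]
    - [0,0,0.4,0,0,0,0]
    - [0,0,0,0,0,0,0]
    - [0,0,0,0,0,0,0]
    - [0,0,0,0,0,0,0]

```text
time: 20.38
ee_pos: [0.5389, 0.0865, 0.0604]
tool_rot: [[0.938, 0.001, 0.348], [-0.348, -0.0, 0.938], [0.001, -1.0, 0.0]]
contact_force: [-0.1, -0.1, 5.0]
opening: 0.0003
```

```bash
python3 snap.py c7; python3 edge.py c7
python3 - <<'E'
import numpy as np,cv2
a=np.load("pics/c7.npz")["s"][195:265,320:400,::-1]
cv2.imwrite("pics/c7z.png",cv2.resize(a,None,fx=8,fy=8,interpolation=cv2.INTER_CUBIC))
E
```

```text
20.3833 [0.53894832 0.0865377  0.06044474] [-0.11042963 -0.13617925  4.96746695]
c7
t=-40 plate front -14 (g -2.1)  stop 124
t=-20 plate front -12 (g -3.0)  stop 128
t=0 plate front -12 (g -2.6)  stop 124
t=20 plate front -12 (g -2.7)  stop 128
t=40 plate front -13 (g -3.2)  stop 120
```

View pics/c7z.png

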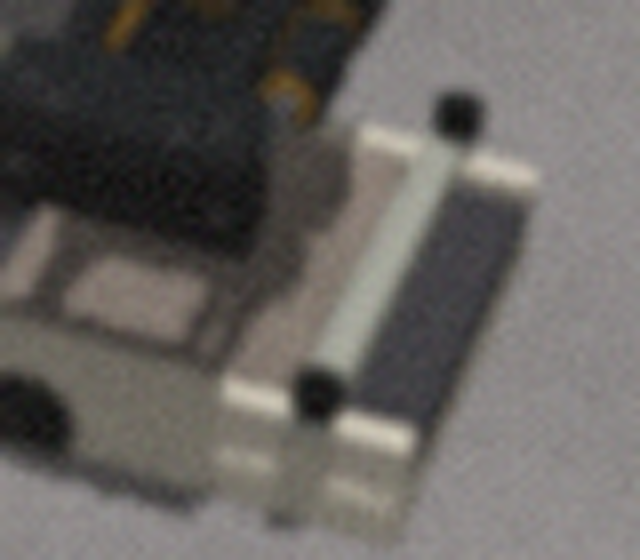

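The gap is no longer visible and the knobs are still at (460,115) and (318,392), but there is no force sign yet. I'll keep creeping.

servo_tool:
  steps:
    - [0,0,0.3,0,0,0,0]
    - [0,0,0.3,0,0,0,0]
    - [0,0,0,0,0,0,0]
    - [0,0,0,0,0,0,0]
    - [0,0,0,0,0,0,0]

```text
time: 20.9
ee_pos: [0.5391, 0.0871, 0.0604]
tool_rot: [[0.938, 0.001, 0.347], [-0.347, -0.0, 0.938], [0.001, -1.0, 0.0]]
contact_force: [-1.0, -0.5, 5.6]
opening: 0.0005
```

servo_tool:
  steps:
    - [0,0,0.3,0,0,0,0]
    - [0,0,0.3,0,0,0,0]
    - [0,0,0,0,0,0,0]
    - [0,0,0,0,0,0,0]
    - [0,0,0,0,0,0,0]

```text
time: 21.32
ee_pos: [0.5394, 0.0877, 0.0604]
tool_rot: [[0.938, 0.001, 0.347], [-0.347, -0.0, 0.938], [0.001, -1.0, 0.0]]
contact_force: [-0.7, -0.5, 4.3]
opening: 0.0007
```

servo_tool:
  steps:
    - [0,0,0.3,0,0,0,0]
    - [0,0,0.3,0,0,0,0]
    - [0,0,0,0,0,0,0]
    - [0,0,0,0,0,0,0]
    - [0,0,0,0,0,0,0]

```text
time: 21.73
ee_pos: [0.5396, 0.0882, 0.0604]
tool_rot: [[0.938, 0.001, 0.348], [-0.348, -0.0, 0.938], [0.001, -1.0, 0.0]]
contact_force: [-0.4, 0.5, 5.3]
opening: 0.0004
```

servo_tool:
  steps:
    - [0,0,0.3,0,0,0,0]
    - [0,0,0.3,0,0,0,0]
    - [0,0,0,0,0,0,0]
    - [0,0,0,0,0,0,0]
    - [0,0,0,0,0,0,0]

```text
time: 22.15
ee_pos: [0.5398, 0.0888, 0.0604]
tool_rot: [[0.938, 0.001, 0.347], [-0.347, -0.0, 0.938], [0.001, -1.0, 0.0]]
contact_force: [-0.3, -0.4, 6.6]
opening: 0.0007
```

```bash
cat > knob.py <<'E'
import numpy as np,cv2,sys
def kn(im):
    g=im[195:265,320:400].astype(float).mean(2)
    out=[]
    for (x,y) in((57,14),(39,49)):
        p=np.clip(75-g[y-5:y+6,x-5:x+6],0,None);yy,xx=np.mgrid[-5:6,-5:6]
        if p.sum(): out+=[(round((p*xx).sum()/p.sum()+x,2),round((p*yy).sum()/p.sum()+y,2))]
    return out
for f in sys.argv[1:]:
    a=np.load(f"pics/{f}.npz");im=a["s" if "s" in a else "im"]
    # stop bar far edge: t profile
    from edge import prof
    e=[]
    for t in(-.03,-.015,0,.015,.03):
        s,x=prof(im,t,.047);b=cv2.GaussianBlur(x.mean(1)[None],(0,0),1.5)[0];g=np.gradient(b);m=(s>.145)&(s<.172)
        w=np.clip(-g,0,None)*m;w[w<w.max()*.4]=0;e.append((w*s).sum()/w.sum()*1e3)
    print(f,kn(im),np.round(e,1),np.mean(e).round(2))
E
python3 snap.py c8; python3 knob.py scene0 c1 c2 c3 c4 c5 c6 c7 c8
```

```text
22.15 [0.53975126 0.08877591 0.06041669] [-0.31259483 -0.40452639  6.56296478]
scene0 [(np.float64(56.87), np.float64(14.22)), (np.float64(38.78), np.float64(48.56))] [155.1 155.1 155.3 155.4 155.4] 155.25
c1 [(np.float64(56.87), np.float64(14.25)), (np.float64(38.81), np.float64(48.63))] [155.3 155.3 155.4 155.4 155.3] 155.34
c2 [(np.float64(56.88), np.float64(14.25)), (np.float64(38.79), np.float64(48.56))] [155.4 155.2 155.3 155.4 155. ] 155.27
c3 [(np.float64(56.87), np.float64(14.26)), (np.float64(38.84), np.float64(48.6))] [155.3 155.4 155.4 155.  155. ] 155.21
c4 [(np.float64(56.8), np.float64(14.21)), (np.float64(38.79), np.float64(48.56))] [155.  155.1 155.4 155.1 155.2] 155.19
c5 [(np.float64(56.83), np.float64(14.24)), (np.float64(38.82), np.float64(48.59))] [155.  155.4 155.3 155.4 155.4] 155.31
c6 [(np.float64(56.85), np.float64(14.24)), (np.float64(39.15), np.float64(48.92))] [155.4 155.3 155.5 155.3 155. ] 155.3
c7 [(np.float64(56.86), np.float64(14.22)), (np.float64(39.37), np.float64(49.07))] [155.  155.3 155.4 155.3 155.3] 155.27
c8 [(np.float64(56.88), np.float64(14.21)), (np.float64(39.33), np.float64(49.07))] [155.4 155.  155.3 155.3 154.9] 155.19
```

The stop's far edge reads 155.2 ±0.1 throughout, so it has not moved. There is still no contact force.

servo_tool:
  steps:
    - [0,0,0.3,0,0,0,0]
    - [0,0,0.3,0,0,0,0]
    - [0,0,0,0,0,0,0]
    - [0,0,0,0,0,0,0]
    - [0,0,0,0,0,0,0]

```text
time: 22.67
ee_pos: [0.54, 0.0892, 0.0604]
tool_rot: [[0.938, 0.001, 0.347], [-0.347, -0.0, 0.938], [0.001, -1.0, -0.0]]
contact_force: [-0.1, -0.5, 5.0]
opening: 0.0
```

servo_tool:
  steps:
    - [0,0,0.3,0,0,0,0]
    - [0,0,0.3,0,0,0,0]
    - [0,0,0,0,0,0,0]
    - [0,0,0,0,0,0,0]
    - [0,0,0,0,0,0,0]

```text
time: 23.08
ee_pos: [0.54, 0.0892, 0.0604]
tool_rot: [[0.938, 0.001, 0.347], [-0.347, -0.001, 0.938], [0.001, -1.0, -0.001]]
contact_force: [-0.8, -2.3, 5.4]
opening: 0.0004
```

servo_tool:
  steps:
    - [0,0,0.3,0,0,0,0]
    - [0,0,0.3,0,0,0,0]
    - [0,0,0,0,0,0,0]
    - [0,0,0,0,0,0,0]
    - [0,0,0,0,0,0,0]

```text
time: 23.5
ee_pos: [0.54, 0.0894, 0.0604]
tool_rot: [[0.938, 0.0, 0.347], [-0.347, -0.002, 0.938], [0.001, -1.0, -0.002]]
contact_force: [-0.7, -3.7, 5.6]
opening: 0.0004
```

The TCP has stopped while the lateral force rose from 0.5 to 2.3 and then 3.7 N, so the plate is home against the stop, well under the 8 N. I'll lift straight off and back away so I can check.

servo_tool:
  steps:
    - [0,-0.3,0,0,0,0,0]
    - [0,-0.7,0,0,0,0,0]
    - [0,-2,0,0,0,0,0]
    - [0,-5,0,0,0,0,0]
    - [0,-10,0,0,0,0,0]

```text
time: 23.92
ee_pos: [0.539, 0.0908, 0.0775]
tool_rot: [[0.938, -0.003, 0.348], [-0.348, 0.0, 0.938], [-0.003, -1.0, -0.001]]
contact_force: [0.8, 0.2, -0.6]
opening: 0.0004
```

servo_tool:
  steps:
    - [0,-30,0,0,0,0,0]
    - [0,-35,0,0,0,0,0]
    - [0,-35,0,0,0,0,0]
    - [0,-35,0,0,0,0,0]
    - [0,-25,0,0,0,0,0]

```text
time: 24.33
ee_pos: [0.5407, 0.0909, 0.2421]
tool_rot: [[0.938, 0.004, 0.347], [-0.347, 0.0, 0.938], [0.004, -1.0, 0.002]]
contact_force: [0.7, -0.0, 0.1]
opening: 0.0004
```

servo_tool:
  steps:
    - [0,0,-38,0,0,0,0]
    - [0,0,-38,0,0,0,0]
    - [0,0,-38,0,0,0,0]
    - [0,0,-38,0,0,0,0]
    - [0,0,-38,0,0,0,0]

```text
time: 24.75
ee_pos: [0.4731, -0.0885, 0.2391]
tool_rot: [[0.938, 0.001, 0.347], [-0.347, -0.0, 0.938], [0.001, -1.0, 0.0]]
contact_force: [0.7, -1.0, 1.1]
opening: 0.0007
```

servo_tool:
  steps:
    - [0,0,-38,0,0,0,0]
    - [0,0,-38,0,0,0,0]
    - [0,0,-38,0,0,0,0]
    - [0,0,-38,0,0,0,0]
    - [0,0,-38,0,0,0,0]

```text
time: 25.17
ee_pos: [0.407, -0.2671, 0.239]
tool_rot: [[0.938, 0.001, 0.347], [-0.347, -0.001, 0.938], [0.001, -1.0, -0.0]]
contact_force: [0.4, -0.3, 0.0]
opening: 0.0006
```

```bash
python3 snap.py c9; python3 knob.py scene0 c9
python3 - <<'E'
import numpy as np,cv2
f=np.load("pics/c9.npz")
cv2.imwrite("pics/c9t.png",f["t"][:,:,::-1]);cv2.imwrite("pics/c9s.png",f["s"][:,:,::-1])
E
```

```text
25.1667 [ 0.4069701  -0.26706782  0.23897823] [ 0.36325831 -0.28892034  0.01073426]
scene0 [(np.float64(56.87), np.float64(14.22)), (np.float64(38.78), np.float64(48.56))] [155.1 155.1 155.3 155.4 155.4] 155.25
c9 [(np.float64(56.84), np.float64(14.2)), (np.float64(39.3), np.float64(49.11))] [155.4 155.3 155.4 155.4 155.3] 155.38
```

View pics/c9.png

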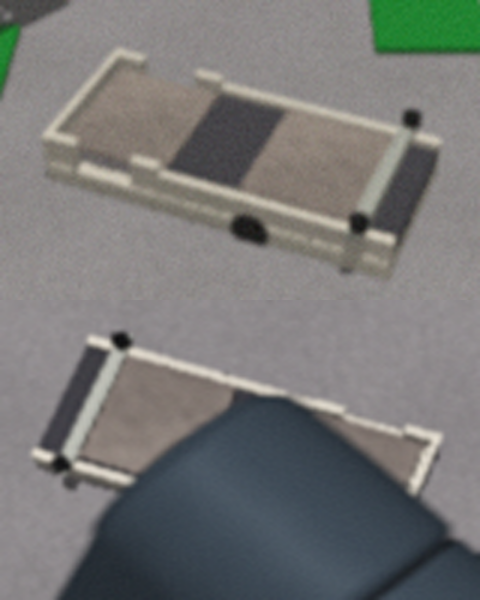

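View pics/c9t.png

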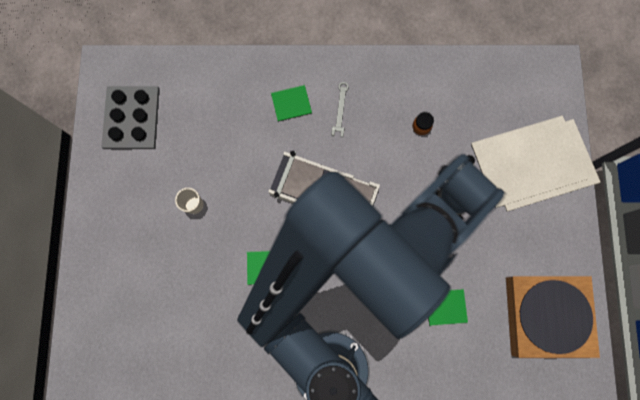

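The plate lies against the stop with no dark gap in either view. The other plates are in the magazine, and the bottle, jar, wrench and beaker are undisturbed. One numeric check of squareness and of the distance from rear edge to stop:

Run:
```python
from edge import *
im=np.load("pics/c9.npz")["s"];im0=np.load("pics/scene0.npz")["im"]
def peak(g,s,a,b):
    w=np.clip(g,0,None)*((s>a)&(s<b));w[w<w.max()*.4]=0;return (w*s).sum()/w.sum()*1e3
for t in(-.04,-.02,0,.02,.04):
    s,x=prof(im,t,.041);b=cv2.GaussianBlur(x.mean(1)[None],(0,0),1.5)[0];r=peak(np.gradient(b),s,.01,.09)
    m=peak(-np.gradient(b),s,-.05,.01)
    s,x=prof(im0,t,.047);b=cv2.GaussianBlur(x.mean(1)[None],(0,0),1.5)[0];f=peak(np.gradient(b),s,.11,.15)
    print(t,"rear",r.round(1),"stop face",f.round(1),"diff",(f-r).round(1),"stack front",m.round(1))
```

```text
-0.04 rear 47.3 stop face 141.6 diff 94.3 stack front -15.4
-0.02 rear 46.9 stop face 141.5 diff 94.6 stack front -14.8
0 rear 47.1 stop face 141.4 diff 94.3 stack front -15.1
0.02 rear 46.5 stop face 141.4 diff 94.9 stack front -14.3
0.04 rear 47.0 stop face 141.5 diff 94.5 stack front -15.5
```

```bash
python3 -c "
from rig import *
s=state();print(s['time'],s['contact_force'],job_done())"
```

```text
the job is handed in; nothing more can be done
25.2667 [ 0.22765226 -0.2933568   0.93349443] None
```

The top plate is off the stack and home against the cross stop, and the job was handed in at 25.3 s with the arm clear of everything.

**How it went:** I dragged the plate with the closed fingertips. The press read about 4 to 8 N at the end of each move, against the 25 N limit. Contact was lost once, when the plate's rear dropped onto the bed; I found the surface again and carried on.

**Plate home:** At the stop the tool stood still while the lateral force rose to about 3.7 N, under the stop's 8 N. I then lifted straight off. The plate's rear edge measures 94.3 to 94.9 mm from the stop face at all five points, against the plate's 95 mm. That means it is square and home within about 1 mm of camera error, and no gap shows in either view.

**Stop:** Its far edge read 155.25 mm before and 155.38 mm after, which is within the measurement scatter. The near knob's reading shifted by about 0.5 px. That shift began before the plate reached the stop, and I put it down to the plate changing the background behind the knob. The far knob did not change.

**Everything else:** The scene view shows a plate still lying in the magazine; the lowest plate cannot be seen separately. The jar, wrench and beaker look unmoved in the last top view. The bottle and one of the green plates were hidden behind the arm there, and I did not check them separately.

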